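# Make a tape deck amplifier safe and take its channel plates off their keyholes

### The job

Shut the amplifier down and strip its face for cleaning: press the white stop key, then the red power key, and no other key; then push the orange fuse carrier in and let it spring out, draw it out and put it in the steel tray. Only when the carrier is out, take off every grey channel plate that still hangs there: slide it up the slope until its stud heads stand in the wide ends of its keyholes, lift it off, and lay it face up and flat on the blue felt mat, beside the others and not on top of them. Leave the small parts and tools lying around where they are.

Things in the scene. Friction and masses are not known exactly. Their poses are not given: they have to be found in the camera images.
- amp: The tape deck's amplifier unit, fixed: a steel case 188 mm deep, 330 mm wide, with 12 mm teak cheeks outside that, its face sloping down towards the robot; 46 mm high in front, 115 mm at the back, a lip 7 mm high along the lower edge of the face. Origin: centre of its underside, x away from the robot, y to its left, z up.
- face: The amplifier's sloping face, 200 x 330 mm. Origin: centre of its surface; x points up the slope (20 degrees above level), y to the left along the face, z square out of the face. Plate places: y = +108, +36, -36, -108 mm. A hanging plate lies flat against the face, its axes as the face's, its origin at x = 20 mm, studs at the top of its slots. Keys and fuse carrier: a row at x = -66.
- stud_line (a point): Fixed point at face x = 64, y = 0 mm. In this line each place has two brass studs, 15 mm either side of its middle: shank 7 mm thick, head 13 mm across, 7 to 11 mm above the face (3 mm of play over a 4 mm plate: ease it off the face to slide it). Slid 18 mm up the slope (15 to 21 will do; beyond 22 it is caught again) the heads stand in the wide ends; 14 mm of lift clears them.
- stop_key (a joint): Travel of the white stop key (dark square on it): 0 up, 0.005 m fully down; springs back. Presses square into the face; starts to give at 1.4 N, fully down at about 5 N. The key is 22 x 22 mm.
- stop_key_top (a point): Centre of the top of the white stop key, 14 mm above the face when up; third of the four keys in the middle counted from the left (black, green, white, black; 34 mm apart).
- power_key (a joint): Travel of the red power key (white dot): 0 up, 0.005 m fully down; springs back, same size and feel as the stop key.
- power_key_top (a point): Centre of the top of the red power key, alone at the left end of the row, 14 mm above the face when up.
- rewind_key (a joint): Travel of the black rewind key, left of the green one: leave alone.
- play_key (a joint): Travel of the green play key, just left of the white stop key (34 mm away): leave alone.
- forward_key (a joint): Travel of the black forward key, just right of the stop key (34 mm away): leave alone.
- fuse_seat (a joint): Position of the sprung seat under the fuse carrier: 0 latched, down to -0.005 m pressed in, 0.016 m sprung out. Pressed in by 4 mm or more (about 6 N) and let go, its catch opens and it rises to 0.016 within half a second and stays there.
- fuse: Orange push-to-release fuse carrier at the right end of the row (face y = -115 mm): square rod 22 x 22 x 36 mm, 50 g, its top 6 mm tapering to 8 x 8 mm. Origin: centre of its lower end, z along the rod to the taper, x, y square to its sides. Latched, only the taper stands out, too little to grip; sprung out, 22 mm do, and it is loose and can be drawn out square to the face.
- fuse_well (a point): Fixed point on the amplifier: where the origin of the latched fuse carrier lies, 30 mm below the face; its well is 25 mm square.
- plate1: Grey aluminium channel plate, place 1 of 4 from the left (+y); 120 (x) x 58 (y) x 4 mm, 160 g. Origin: centre of its underside; x up the slope while it hangs, z out of its front. A black finger bar, 14 (x) by 46 mm (y), stands at x = -15, y = 0, top 32 mm above the underside. Keyholes at y = +15 and -15 mm: wide end 20 mm, centre x = 26; above it the slot, 10 mm wide, to x = 48. None: absent.
- plate2: Grey aluminium channel plate, place 2 of 4 from the left (+y); 120 (x) x 58 (y) x 4 mm, 160 g. Origin: centre of its underside; x up the slope while it hangs, z out of its front. A black finger bar, 14 (x) by 46 mm (y), stands at x = -15, y = 0, top 32 mm above the underside. Keyholes at y = +15 and -15 mm: wide end 20 mm, centre x = 26; above it the slot, 10 mm wide, to x = 48. None: absent.
- plate3: Grey aluminium channel plate, place 3 of 4 from the left (+y); 120 (x) x 58 (y) x 4 mm, 160 g. Origin: centre of its underside; x up the slope while it hangs, z out of its front. A black finger bar, 14 (x) by 46 mm (y), stands at x = -15, y = 0, top 32 mm above the underside. Keyholes at y = +15 and -15 mm: wide end 20 mm, centre x = 26; above it the slot, 10 mm wide, to x = 48. None: absent.
- plate4: Grey aluminium channel plate, place 4 of 4 from the left (+y); 120 (x) x 58 (y) x 4 mm, 160 g. Origin: centre of its underside; x up the slope while it hangs, z out of its front. A black finger bar, 14 (x) by 46 mm (y), stands at x = -15, y = 0, top 32 mm above the underside. Keyholes at y = +15 and -15 mm: wide end 20 mm, centre x = 26; above it the slot, 10 mm wide, to x = 48. None: absent.
- mat: Blue felt mat, fixed, 280 (x) by 150 (y) mm, 5 mm thick. Origin: centre of its underside, x and y along its sides. It lies on one side of the amplifier, the tray on the other.
- tray: Loose bright steel parts tray, 120 x 120 mm outside, 24 mm high, walls and floor 4 mm, about 350 g. Origin: centre of its underside, z up.
- pinch_roller: Black pinch roller standing on end, 26 mm across, 23 mm high; bystander, leave alone.
- reel_spindle: Nickel-plated reel spindle standing on its 44 mm flange, 48 mm high; bystander, leave alone.
- cleaning_stick: Yellow plastic head-cleaning stick, 140 x 12 x 5 mm, lying flat; bystander, leave alone.
- screwdriver: Red-handled screwdriver, 170 mm, lying; bystander, leave alone.

How it is judged:
By the outcome, as a careful person would: the job done as asked, in the order asked, and still so for the second after the job is handed in, with the robot touching nothing.
Of plate1, plate2, plate3, plate4 only 2 to 4 are there at a start; the rules pass over those that are not, and their reading is None.
At some moment in a run one of tray may be knocked a few centimetres aside while the robot is not near it.
Once in a run the grip may slacken for a moment while it holds something.
It also fails if it takes over 210 s, if anything falls off the work surface, if the arm or the gripper's body presses on something with over 40 N, if the wrist force passes 120 N, or if a joint passes its speed limit or range.

### The arm

A 6-joint arm with a two-finger parallel gripper is mounted at the origin on the work surface. World frame = base frame: x ahead of the robot, y to its left, z up, the work surface at z = 0. Lengths are in mm, angles in rad, forces in N, time in s.
With the tool pointing down it reaches from about 350 to 775 mm from the base axis. Payload 7.3 kg.
Tool frame: the origin (TCP) lies on the centre line of the jaws, within the pads' length; the fingertips stand 17 mm ahead of it and the grasp point (between the pads) lies 2 mm behind it; z points along the fingers, y is the line along which they close (so a half turn about z gives the same grasp; the last joint's range is limited). The gripper opens to 92 mm and grips with 3 to 60 N. Pads are 19 mm wide; open, the fingers measure 130 mm over their backs; the gripper's body (75 mm by 190 mm) begins 47 mm behind the grasp point.
Start: joints at [-0.146, 0.342, 1.524, -0, 1.275, -0.146], TCP at [525.017, 0.02, 243.741] pointing down, gripper open.
Joint ranges: [-2.53, 2.53], [-0.77, 2.02], [0.04, 2.7], [-1, 4.14], [0.28, 2.66], [-3.11, 3.11]. Speed limits (rad/s): [2.57, 2.57, 3.14, 3.14, 3.14, 3.14].

### API

Orientations are given as [roll, pitch, yaw] about the fixed x, y, z axes, in that order (R = Rz(yaw) Ry(pitch) Rx(roll)).
In Python, from plant import bot gives the robot as it stands. The module is installed in compiled form; this text tells all that it offers.
- The arm moves only by the shell command python3 -m pendant 'ROWS'. ROWS is JSON, a list of rows, each a list of 3 entries, a list of its own where there are three numbers: the shift along the world's x, y, z as a fraction of full scale, then the turn, a rotation vector about the world's x, y, z as a fraction of full scale, then the opening, from -1 (shut) to 1 (fully open), so that 0 is half open. In form: [[[tx, ty, tz], [rx, ry, rz], claw], ...]. A call has exactly 10 rows; each row shifts and turns the commanded pose from where the row before left it; what a row does not reach is not made up. Full scale, the value 1, is 30 mm for a shift and 0.12 rad for a turn. A row lasts 1/12 s, in which the tool goes at most 41.7 mm and 7.16 degrees, less where a joint would pass 70% of its speed; a pose out of reach is approached as far as the arm can. A call with a number of a shift or a turn outside -1 to 1 is refused whole. A call with a gripper value outside its range is refused whole. The fingers move at their own pace and stop on an object; the grip force is fixed at half the most. Time passes only in rows, so rows that do not move let the fingers close, or fill a call up. It gives the time, the measured TCP pose, the force, the opening and the grip force at its end, in the units of the state.
- bot.get_obs(): the state, without advancing time (a new reading comes with each control period).
- bot.capture(name): name is "scene" or "side" or "wrist"; returns the picture (400x640x3 uint8, blue, green, red); there is no depth.
- bot.camera_params(name): a dict with "fovy" (degrees; the focal length in pixels is half the picture's height over the tangent of half this angle, whatever the lens; pixels are square), "cx", "cy" (the principal point, pixels), "distortion" ([k1, k2, p1, p2, k3] as OpenCV has them; the pictures are not rectified), "camera_from_world" (4x4, takes a point from world to camera coordinates). Camera axes: x right, y down, z forward; pixel columns grow to the right and rows downward; lengths in mm; the calibration is good to about 2 mm. A picture is of the moment at which its call begins: read the wrist's pose just before it. camera_params takes no time and is no camera call; for the wrist camera it gives the pose at the moment of the call.
- bot.close_job(): hands the job in; it is judged then, once.
The state is a dict: "time": time; "joint_positions": joint angles; "dq": joint speeds; "tau": joint torques, N m; "tool_pos": TCP position; "tcp_rot": TCP orientation; "contact_force": force on the tool from outside, world axes, zero at the start; "moment": the same for the moment, N m; "grip_width": finger opening in mm; "finger_force": force on a finger pad.
Only numpy, scipy, OpenCV 4.12 (cv2) and the standard library are available. Lean on these libraries where they do the work, as an engineer would, in place of code of your own. Each camera call takes 0.05 s, during which the arm holds its last target. There are 200 camera calls.

## Working session

There is one attempt and no reset: what is moved stays moved. The work goes in short steps, Python scripts to look and compute and a shell command to move; the robot and the scene stay as the last step left them, time stands still between calls to the robot, and variables do not carry over. Pictures are saved under pics/ and viewed, at most 16 in all, crops included, and the job is handed in when it is done.

```bash
ls; mkdir -p pics
python3 - <<'E'
from plant import bot
import cv2,json
o=bot.get_obs();print({k:(o[k]) for k in('time','tool_pos','tcp_rot','grip_width','contact_force')})
for n in("scene","side"):
    cv2.imwrite(f"pics/{n}0.png",bot.capture(n));p=bot.camera_params(n);print(n,p)
E
```

```text
pics
{'time': 0.0, 'tool_pos': array([5.24599835e+02, 8.68615738e-02, 2.43026550e+02]), 'tcp_rot': array([-3.14002201e+00, -2.35032364e-04,  1.57082598e+00]), 'grip_width': 91.77513897497049, 'contact_force': array([-0.05168277,  0.25162329, -0.40954214])}
scene {'fovy': 44.65084877962991, 'cx': 314.86940704564796, 'cy': 199.48560326732877, 'distortion': array([0.0016791, 0.       , 0.       , 0.       , 0.       ]), 'camera_from_world': array([[-8.85927528e-01,  4.63755076e-01,  7.97770056e-03,
         4.70806274e+02],
       [ 3.22423610e-01,  6.28119367e-01, -7.08173056e-01,
        -1.12055159e+02],
       [-3.33429798e-01, -6.24817806e-01, -7.05993824e-01,
         1.54933092e+03],
       [ 0.00000000e+00,  0.00000000e+00,  0.00000000e+00,
         1.00000000e+00]])}
side {'fovy': 54.12440817225881, 'cx': 322.6019450076461, 'cy': 199.04791930958706, 'distortion': array([0.00868173, 0.        , 0.        , 0.        , 0.        ]), 'camera_from_world': array([[ 8.89021720e-01, -4.57414393e-01, -2.03089757e-02,
        -4.59000064e+02],
       [-2.43558767e-01, -4.34885163e-01, -8.66922155e-01,
         2.11513601e+02],
       [ 3.87710599e-01,  7.75659054e-01, -4.98029641e-01,
         8.08776693e+02],
       [ 0.00000000e+00,  0.00000000e+00,  0.00000000e+00,
         1.00000000e+00]])}
```

View pics/scene0.png

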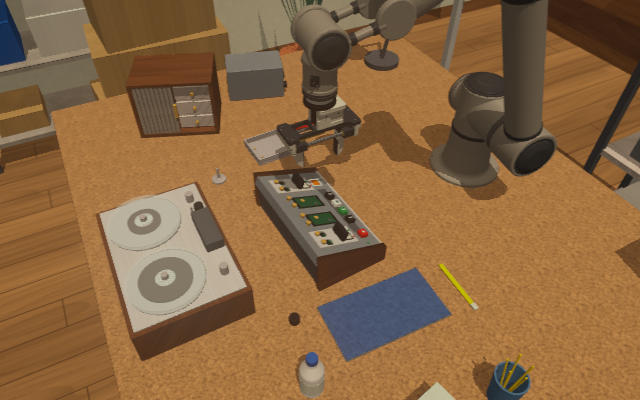

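View pics/side0.png

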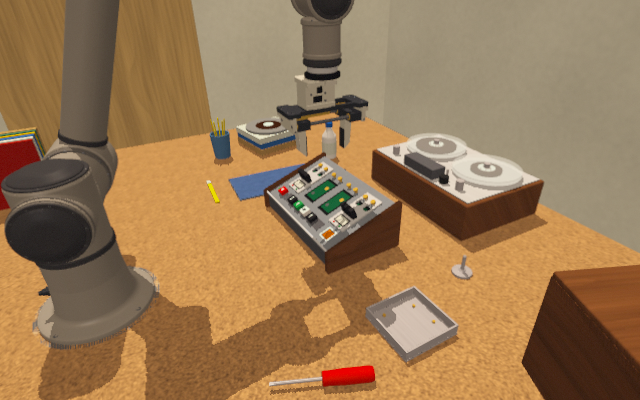

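The scene shows the amp at about (318,225) with plates in places 1 and 4 (black bars at about (342,232) and (298,181)) and bare boards in 2 and 3. The mat is to its left at (385,312) and the tray at about (268,146). In the side view the tray is at (412,322) and the fuse at (328,234).

Run:
```python
from plant import bot
import cv2,numpy as np
p=bot.camera_params("wrist");np.save("w0.npy",p["camera_from_world"]);print(p)
cv2.imwrite("pics/wrist0.png",bot.capture("wrist"))
a=cv2.imread("pics/scene0.png")[160:285,245:395];b=cv2.imread("pics/side0.png")[150:275,255:410]
cv2.imwrite("pics/cropA.png",cv2.resize(a,None,fx=4.8,fy=4.8,interpolation=cv2.INTER_CUBIC))
cv2.imwrite("pics/cropB.png",cv2.resize(b,None,fx=4.8,fy=4.8,interpolation=cv2.INTER_CUBIC))
```

```text
{'fovy': 65.36097300814849, 'cx': 317.1314463636657, 'cy': 202.15958896899448, 'distortion': array([-0.01109157,  0.        ,  0.        ,  0.        ,  0.        ]), 'camera_from_world': array([[ 9.99999434e-01,  4.11685055e-05, -1.06316130e-03,
        -5.24399135e+02],
       [ 3.42852110e-04, -9.58417092e-01,  2.85370917e-01,
        -3.62516240e+01],
       [-1.00720367e-03, -2.85371120e-01, -9.58416563e-01,
         3.91236055e+02],
       [ 0.00000000e+00,  0.00000000e+00,  0.00000000e+00,
         1.00000000e+00]])}
```

View pics/wrist0.png

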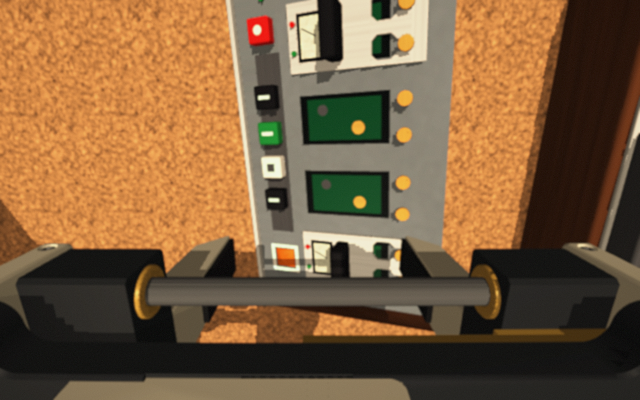

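View pics/cropB.png

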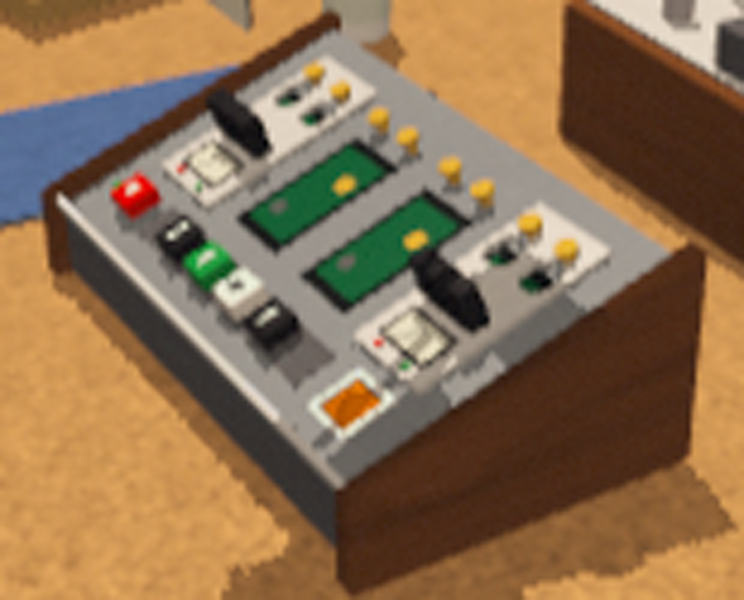

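The wrist view gives key tops at (260,31) red, (266,97), (269,133), (273,167) white and (276,199). The studs are in columns 403–406. The enlarged side crop gives the same features plus the fuse at (351,404).

```bash
cat > h.py <<'E'
import numpy as np,cv2
from plant import bot
from scipy.optimize import least_squares
from scipy.spatial.transform import Rotation as R
def proj(p,P,T=None):
    T=p["camera_from_world"] if T is None else T
    f=200/np.tan(np.radians(p["fovy"]/2));K=np.array([[f,0,p["cx"]],[0,f,p["cy"]],[0,0,1]])
    return cv2.projectPoints(np.asarray(P,float).reshape(-1,1,3),cv2.Rodrigues(T[:3,:3])[0],T[:3,3],K,p["distortion"])[0][:,0]
def ray(p,uv,z,T=None):
    T=p["camera_from_world"] if T is None else T
    f=200/np.tan(np.radians(p["fovy"]/2));K=np.array([[f,0,p["cx"]],[0,f,p["cy"]],[0,0,1]])
    n=cv2.undistortPoints(np.asarray(uv,float).reshape(-1,1,2),K,p["distortion"])[:,0]
    d=np.c_[n,np.ones(len(n))]@T[:3,:3];c=-T[:3,:3].T@T[:3,3]
    return c+d*((z-c[2])/d[:,2])[:,None]
def faceR(yaw): return R.from_euler('z',yaw).as_matrix()@R.from_euler('y',-20,degrees=True).as_matrix()
def face(q,P): # q=x,y,yaw,z of face centre
    return np.array([q[0],q[1],q[3]])+np.asarray(P,float)@faceR(q[2]).T
E
cat > fit.py <<'E'
from h import *
w,s,c=[bot.camera_params(n) for n in("wrist","side","scene")];Tw=np.load("w0.npy")
k=[(-66,y,14) for y in(51,17,-17,-51)]
Fw=k+[(64,y,11) for y in(123,93,51,21,-21,-51)]
Uw=[(266,97),(269,133),(273,167),(276,199),(406,3),(406,42),(405,97),(405,134),(403,183),(403,214)]
Fs=k+[(64,y,11) for y in(123,93,51,21,-21,-51,-93,-123)]+[(-66,-115,6)]
Us=np.array([(182,233),(210,260),(240,287),(274,322),(316,70),(341,90),(379,119),(407,136),(450,168),(482,191),(530,224),(567,249),(351,404)])/4.8+(255,150)
def res(q): return np.r_[(proj(w,face(q,Fw),Tw)-Uw).ravel(),1.*(proj(s,face(q,Fs))-Us).ravel(),(q[3]-80.5)/1]
r=least_squares(res,[525,20,0,80.5],loss='soft_l1');q=r.x;np.save("q.npy",q);print("face",q.round(3));print(res(q).reshape(-1)[:-1].reshape(-1,2).round(1).tolist())
# red key y
print("red",least_squares(lambda y:np.r_[(proj(w,face(q,[(-66,y[0],14)]),Tw)-(260,31)).ravel(),(proj(s,face(q,[(-66,y[0],14)]))-(137/4.8+255,190/4.8+150)).ravel()],[115]).x)
print("mat",ray(c,[(318,310),(417,270),(450,313),(350,354)],5).round(0).tolist())
print("tray",ray(s,[(367,320),(412,288),(457,325),(405,357)],24).round(0).tolist())
print("by side: spindle,driver",ray(s,[(461,273),(323,378),(374,374),(270,385)],0).round(0).tolist(),"stick,roller",ray(c,[(440,266),(476,306),(294,320)],0).round(0).tolist())
E
python3 fit.py
```

```text
face [5.44121e+02 3.37900e+01 3.80000e-02 7.78000e+01]
[[0.5, 6.8], [0.4, 6.4], [-1.0, 5.8], [-1.4, 5.4], [3.2, -3.6], [1.6, -0.1], [0.5, 0.1], [-0.9, -0.4], [-0.8, -1.9], [-2.0, -1.4], [0.8, 0.8], [0.8, 0.8], [0.7, 1.2], [0.1, 0.2], [0.3, -0.2], [0.3, -0.5], [0.2, -0.8], [0.2, -0.1], [-0.1, -0.4], [-0.2, -0.4], [-0.6, -0.2], [-1.0, -0.0], [-1.7, -1.6]]
red [114.68232741]
mat [[661.0, 264.0, 5.0], [381.0, 276.0, 5.0], [386.0, 415.0, 5.0], [651.0, 396.0, 5.0]]
tray [[444.0, -321.0, 24.0], [569.0, -293.0, 24.0], [579.0, -407.0, 24.0], [455.0, -418.0, 24.0]]
by side: spindle,driver [[712.0, -286.0, 0.0], [325.0, -373.0, 0.0], [403.0, -406.0, 0.0], [243.0, -344.0, 0.0]] stick,roller [[317.0, 290.0, 0.0], [315.0, 427.0, 0.0], [723.0, 259.0, 0.0]]
```

```bash
python3 - <<'E'
s=open('fit.py').read()
s=s.replace("def res(q): return np.r_[(proj(w,face(q,Fw),Tw)-Uw).ravel(),1.*(proj(s,face(q,Fs))-Us).ravel()","""def sh(F,d):
    F=np.array(F,float);F[:4,1]+=d;return F
def res(q): return np.r_[(proj(w,face(q,sh(Fw,q[4])),Tw)-Uw).ravel(),2*(proj(s,face(q,sh(Fs,q[4])))-Us).ravel()""").replace("80.5],l","80.5,0],l")
open('fit.py','w').write(s)
E
python3 fit.py|head -3
```

```text
face [5.44853e+02 3.21270e+01 5.70000e-02 7.70670e+01 8.81300e+00]
[[-0.3, 0.5], [0.2, 0.3], [-0.5, 0.1], [-0.4, -0.2], [0.7, -2.3], [-0.0, 1.0], [-0.1, 0.9], [-0.8, 0.3], [0.2, -1.5], [-0.5, -1.1], [-0.5, 0.2], [-0.2, 0.1], [-0.1, 0.6], [-1.0, -1.6], [-0.3, 0.5], [0.2, -0.1], [0.4, -0.9], [0.8, 0.5], [0.8, -0.3], [0.9, -0.4], [0.8, -0.2], [0.4, 0.0], [-0.0, -2.3]]
red [117.74334996]
```

```bash
cat >> h.py <<'E'
def go(P,frame='face',h=17):
    """P = fingertip target (face or world frame); prints row units from measured TCP"""
    o=bot.get_obs();q=np.load("q.npy");t=o["tool_pos"]
    if frame=='face': g=face(q,[P[0],P[1],P[2]+h])
    else: g=np.array(P,float)
    print("goal",g.round(1),"units",((g-t)/30).round(3))
def st():
    o=bot.get_obs();q=np.load("q.npy");Rt=R.from_euler('xyz',o["tcp_rot"]).as_matrix()
    tip=o["tool_pos"]+17*Rt[:,2]
    tg=faceR(q[2])@R.from_euler('xyz',[np.pi,0,np.pi/2]).as_matrix()
    print("t",round(o["time"],1),"tcp",o["tool_pos"].round(1),"tipface",((tip-[q[0],q[1],q[3]])@faceR(q[2])).round(1),"F",o["contact_force"].round(1),"w",round(o["grip_width"],1),"ff",np.round(o["finger_force"],1),"roterr to face",(R.from_matrix(tg@Rt.T).as_rotvec()/0.12).round(3))
E
python3 -c "
from h import *
st();go((-66,-8.2,30))"
python3 -m pendant '[[[0,0,0],[0,-0.97,0],-1],[[0,0,0],[0,-0.97,0],-1],[[0,0,0],[0,-0.97,0],-1],[[0,0,0],[0,0,0.475],-1],[[0,0,0],[0,0,0],-1],[[0,0,0],[0,0,0],-1],[[0,0,0],[0,0,0],-1],[[0,0,0],[0,0,0],-1],[[0,0,0],[0,0,0],-1],[[0,0,0],[0,0,0],-1]]'
python3 -c "
from h import *
st();go((-66,-8.2,30))"
```

```text
t 0.1 tcp [524.7   0.  243.2] tipface [ 30.4 -30.9 147.7] F [ 0.6 -0.2 -0.5] w 92.1 ff 0.0 roterr to face [ 0.082 -2.917  0.473]
goal [467.4  19.5  98.7] units [-1.913  0.647 -4.819]
time: 0.98
tool_pos: [525.4, 0.1, 243.7]
tcp_rot: [2.793, -0.0, 1.628]
contact_force: [0.4, 0.2, 0.1]
grip_width: 29.8
finger_force: 0.0
t 1.0 tcp [5.254e+02 1.000e-01 2.437e+02] tipface [ 37.  -30.9 146.8] F [0.4 0.2 0.1] w 29.8 ff 0.0 roterr to face [-0.    -0.001  0.004]
goal [467.4  19.5  98.7] units [-1.935  0.646 -4.833]
```

```bash
python3 -m pendant '[[[-0.32,0.108,-0.8],[0,0,0],-1],[[-0.32,0.108,-0.8],[0,0,0],-1],[[-0.32,0.108,-0.8],[0,0,0],-1],[[-0.32,0.108,-0.8],[0,0,0],-1],[[-0.32,0.108,-0.8],[0,0,0],-1],[[-0.32,0.108,-0.8],[0,0,0],-1],[[0,0,0],[0,0,0],-1],[[0,0,0],[0,0,0],-1],[[0,0,0],[0,0,0],-1],[[0,0,0],[0,0,0],-1]]'
python3 -c "
from h import *
st();go((-66,-8.2,30))
cv2.imwrite('pics/w1.png',np.hstack([cv2.resize(bot.capture('wrist'),(400,250)),cv2.resize(bot.capture('side')[130:255,250:450],(400,250))]))"
```

```text
time: 1.82
tool_pos: [469.3, 19.1, 101.4]
tcp_rot: [2.789, 0.001, 1.628]
contact_force: [0.1, 0.8, 0.3]
grip_width: 0.2
finger_force: 0.0
t 1.8 tcp [469.3  19.1 101.4] tipface [-63.2  -8.7  31.9] F [0.1 0.8 0.3] w 0.2 ff 0.0 roterr to face [0.005 0.032 0.005]
goal [467.4  19.5  98.7] units [-0.066  0.013 -0.092]
```

View pics/w1.png

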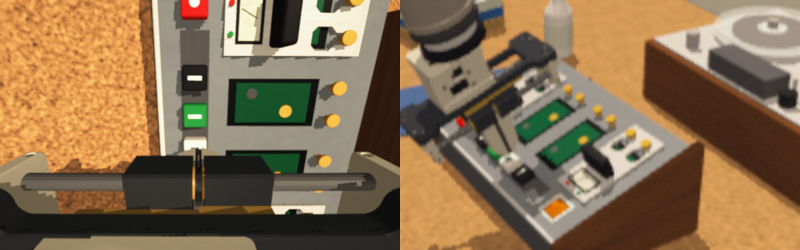

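The wrist shot shows the closed fingers at column 199 over the key row at column 195, with the white key just under them. Next I descend.

```bash
python3 -m pendant '[[[0.02,0.005,-0.2],[0,0,0],-1],[[0.025,0.005,-0.2],[0,0,0],-1],[[0.03,0.01,-0.12],[0,0,0],-1],[[0,0,0],[0,0,0],-1],[[0,0,0],[0,0,0],-1],[[0,0,0],[0,0,0],-1],[[0,0,0],[0,0,0],-1],[[0,0,0],[0,0,0],-1],[[0,0,0],[0,0,0],-1],[[0,0,0],[0,0,0],-1]]'
python3 -c "
from h import *
st();go((-66,-8.2,9))"
```

```text
time: 2.75
tool_pos: [469.7, 20.0, 84.3]
tcp_rot: [2.792, 0.0, 1.628]
contact_force: [-0.9, -1.3, 3.0]
grip_width: 0.6
finger_force: 1.3
t 2.8 tcp [469.7  20.   84.3] tipface [-68.7  -7.8  15.7] F [-0.9 -1.3  3. ] w 0.6 ff 1.3 roterr to face [0.001 0.004 0.003]
goal [474.5  19.9  78.9] units [ 0.16  -0.005 -0.178]
```

```bash
sed -i 's#(q\[3\]-80.5)/1#(q[3]-80)/.05#' fit.py; python3 fit.py|head -3
python3 -c "
from h import *
st();go((-66,-8.2,8.5))"
```

```text
face [5.44378e+02 3.16590e+01 5.80000e-02 7.99740e+01 9.09900e+00]
[[-1.4, 0.7], [-0.8, 0.8], [-1.4, 0.8], [-1.1, 0.8], [1.0, -2.9], [0.2, 0.9], [0.2, 1.3], [-0.6, 1.0], [0.5, -0.3], [-0.2, 0.4], [-1.0, -1.5], [-0.6, -1.7], [-0.5, -1.2], [-1.4, -3.5], [-0.6, -1.1], [-0.0, -1.8], [0.2, -2.6], [0.7, -1.2], [0.6, -2.1], [0.8, -2.2], [0.7, -2.0], [0.4, -1.9], [-0.2, -4.0]]
red [117.45753387]
t 2.8 tcp [469.7  20.   84.3] tipface [-69.2  -7.3  12.8] F [-0.9 -1.3  3. ] w 0.6 ff 1.3 roterr to face [0.001 0.004 0.01 ]
goal [474.2  19.4  81.4] units [ 0.15  -0.022 -0.097]
```

```bash
python3 -m pendant '[[[0.03,0.001,-0.07],[0,0,0],-1],[[0.03,0.002,-0.07],[0,0,0],-1],[[0,0,0],[0,0,0],-1],[[0,0,0],[0,0,0],-1],[[0,0,0],[0,0,0],-1],[[0,0,0],[0,0,0],-1],[[0,0,0],[0,0,0],-1],[[0,0,0],[0,0,0],-1],[[0,0,0],[0,0,0],-1],[[0,0,0],[0,0,0],-1]]'
python3 -c "
from h import *
st()"
```

```text
time: 3.58
tool_pos: [471.0, 20.1, 81.1]
tcp_rot: [2.791, 0.0, 1.628]
contact_force: [-14.2, -4.7, 27.0]
grip_width: 0.4
finger_force: 15.2
t 3.6 tcp [471.   20.1  81.1] tipface [-69.1  -7.2   9.3] F [-14.2  -4.7  27. ] w 0.4 ff 15.2 roterr to face [0.001 0.01  0.007]
```

The key bottomed out at 30 N with the tip at face z≈9, so the face height is now calibrated. I lift off and go to the red key.

```bash
python3 -m pendant '[[[-0.2,-0.01,0.5],[0,0,0],-1],[[-0.15,-0.01,0.44],[0,0,0],-1],[[0,0,0],[0,0,0],-1],[[-0.06,0.8,0],[0,0,0],-1],[[-0.06,0.8,0],[0,0,0],-1],[[-0.06,0.8,0],[0,0,0],-1],[[-0.06,0.8,0],[0,0,0],-1],[[-0.05,0.9,0],[0,0,0],-1],[[0,0,0],[0,0,0],-1],[[0,0,0],[0,0,0],-1]]'
python3 -c "
from h import *
st();go((-66,117.5,17))"
```

```text
time: 4.42
tool_pos: [451.7, 144.0, 107.2]
tcp_rot: [2.794, -0.0, 1.632]
contact_force: [0.5, -0.4, -0.2]
grip_width: 0.5
finger_force: 0.0
t 4.4 tcp [451.7 144.  107.2] tipface [-71.5 117.6  38. ] F [ 0.5 -0.4 -0.2] w 0.5 ff 0.0 roterr to face [ 0.    -0.011 -0.021]
goal [464.  144.7  89.3] units [ 0.411  0.022 -0.595]
```

```bash
python3 -m pendant '[[[0.21,0.01,-0.3],[0,0,0],-1],[[0.2,0.01,-0.295],[0,0,0],-1],[[0,0,0],[0,0,0],-1],[[0.03,0.002,-0.085],[0,0,0],-1],[[0.03,0.002,-0.085],[0,0,0],-1],[[0.032,0.001,-0.09],[0,0,0],-1],[[0,0,0],[0,0,0],-1],[[0,0,0],[0,0,0],-1],[[0,0,0],[0,0,0],-1],[[0,0,0],[0,0,0],-1]]'
python3 -c "
from h import *
st()"
```

```text
time: 5.25
tool_pos: [466.9, 142.8, 82.7]
tcp_rot: [2.793, 0.0, 1.627]
contact_force: [-3.2, -4.9, 4.3]
grip_width: 0.3
finger_force: 3.3
t 5.2 tcp [466.9 142.8  82.7] tipface [-65.6 115.4   9.7] F [-3.2 -4.9  4.3] w 0.3 ff 3.3 roterr to face [ 0.003 -0.002  0.013]
```

```bash
python3 -m pendant '[[[0.02,0,-0.055],[0,0,0],-1],[[0,0,0],[0,0,0],-1],[[0,0,0],[0,0,0],-1],[[0,0,0],[0,0,0],-1],[[0,0,0],[0,0,0],-1],[[0,0,0],[0,0,0],-1],[[0,0,0],[0,0,0],-1],[[0,0,0],[0,0,0],-1],[[0,0,0],[0,0,0],-1],[[0,0,0],[0,0,0],-1]]'
python3 -m pendant '[[[-0.2,-0.01,0.5],[0,0,0],-1],[[-0.15,-0.01,0.44],[0,0,0],-1],[[0,0,0],[0,0,0],-1],[[0.05,-0.9,0],[0,0,0],-1],[[0.05,-0.9,0],[0,0,0],-1],[[0.05,-0.9,0],[0,0,0],-1],[[0.05,-0.9,0],[0,0,0],-1],[[0.05,-0.9,0],[0,0,0],-1],[[0.05,-0.9,0],[0,0,0],-1],[[0.05,-0.9,0],[0,0,0],-1]]'
python3 -c "
from h import *
st();go((-66,-115,20))"
```

```text
time: 6.08
tool_pos: [467.2, 142.8, 82.2]
tcp_rot: [2.792, 0.001, 1.628]
contact_force: [-13.6, -6.3, 26.0]
grip_width: 0.4
finger_force: 14.1
time: 6.92
tool_pos: [468.0, -47.9, 108.6]
tcp_rot: [2.792, 0.0, 1.627]
contact_force: [-0.4, -0.3, -0.3]
grip_width: -0.0
finger_force: 0.0
t 6.9 tcp [468.  -47.9 108.6] tipface [-66.2 -75.   37.6] F [-0.4 -0.3 -0.3] w -0.0 ff 0.0 roterr to face [0.003 0.004 0.014]
goal [476.5 -87.5  92.2] units [ 0.285 -1.321 -0.548]
```

```bash
python3 -m pendant '[[[0.1,-0.66,0],[0,0,0],-1],[[0.1,-0.66,-0.2],[0,0,0],-1],[[0.1,0,-0.3],[0,0,0],-1],[[0.1,0,-0.3],[0,0,0],-1],[[0,0,0],[0,0,0],-1],[[0,0,0],[0,0,0],-1],[[0,0,0],[0,0,0],-1],[[0,0,0],[0,0,0],-1],[[0,0,0],[0,0,0],-1],[[0,0,0],[0,0,0],-1]]'
python3 -c "
from h import *
st();go((-66,-115,2))
cv2.imwrite('pics/w2.png',cv2.resize(bot.capture('side')[180:270,280:400],(720,540)))"
```

```text
time: 7.75
tool_pos: [480.1, -85.6, 85.4]
tcp_rot: [2.792, 0.0, 1.628]
contact_force: [0.3, 0.2, 0.9]
grip_width: 0.4
finger_force: 0.0
t 7.8 tcp [480.1 -85.6  85.4] tipface [ -64.8 -113.3   12.4] F [0.3 0.2 0.9] w 0.4 ff 0.0 roterr to face [0.003 0.008 0.004]
goal [482.7 -87.1  75.3] units [ 0.086 -0.052 -0.339]
```

View pics/w2.png

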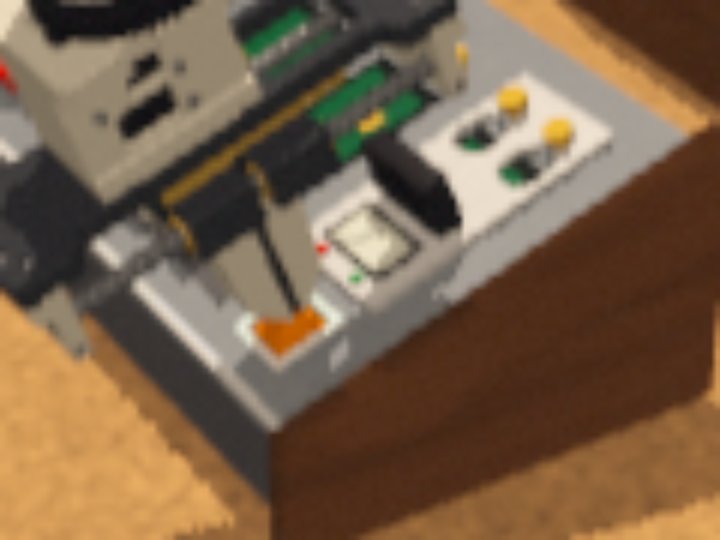

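The closed tips at (285,310) hover just over the orange fuse at (290,330), so I press.

```bash
python3 -m pendant '[[[0.03,-0.02,-0.11],[0,0,0],-1],[[0.03,-0.02,-0.11],[0,0,0],-1],[[0.026,-0.01,-0.11],[0,0,0],-1],[[0,0,0],[0,0,0],-1],[[0,0,0],[0,0,0],-1],[[0,0,0],[0,0,0],-1],[[0,0,0],[0,0,0],-1],[[0,0,0],[0,0,0],-1],[[0,0,0],[0,0,0],-1],[[0,0,0],[0,0,0],-1]]'
python3 -c "
from h import *
st()"
```

```text
time: 8.63
tool_pos: [482.7, -87.5, 75.2]
tcp_rot: [2.792, 0.0, 1.628]
contact_force: [-0.4, 1.7, 4.0]
grip_width: 0.1
finger_force: 2.5
t 8.6 tcp [482.7 -87.5  75.2] tipface [ -66.  -115.4    2. ] F [-0.4  1.7  4. ] w 0.1 ff 2.5 roterr to face [0.001 0.005 0.011]
```

Force is about 4 N, which is short of full travel. I press 1.5 mm more.

```bash
python3 -m pendant '[[[0.017,0,-0.045],[0,0,0],-1],[[0,0,0],[0,0,0],-1],[[0,0,0],[0,0,0],-1],[[0,0,0],[0,0,0],-1],[[0,0,0],[0,0,0],-1],[[0,0,0],[0,0,0],-1],[[0,0,0],[0,0,0],-1],[[0,0,0],[0,0,0],-1],[[0,0,0],[0,0,0],-1],[[0,0,0],[0,0,0],-1]]'
python3 -c "
from h import *
st()"
```

```text
time: 9.47
tool_pos: [483.5, -87.4, 74.9]
tcp_rot: [2.79, 0.001, 1.628]
contact_force: [-5.7, 1.3, 17.7]
grip_width: 0.6
finger_force: 9.3
t 9.5 tcp [483.5 -87.4  74.9] tipface [ -65.3 -115.3    1.4] F [-5.7  1.3 17.7] w 0.6 ff 9.3 roterr to face [0.003 0.019 0.009]
```

```bash
python3 -m pendant '[[[-0.17,-0.01,0.47],[0,0,0],-1],[[-0.17,-0.01,0.47],[0,0,0],-1],[[-0.17,-0.01,0.47],[0,0,0],-1],[[0,0,0],[0,0,0],0],[[0,0,0],[0,0,0],0],[[0,0,0],[0,0,0],0],[[0,0,0],[0,0,0],0],[[0,0,0],[0,0,0],0],[[0,0,0],[0,0,0],0],[[0,0,0],[0,0,0],0]]'
python3 -c "
from h import *
st();go((-66,-115,7.5))
cv2.imwrite('pics/w3.png',cv2.resize(np.vstack([bot.capture('side')[180:270,280:400],bot.capture('scene')[140:230,240:360]]),None,fx=3.3,fy=3.3))"
```

```text
time: 10.3
tool_pos: [467.6, -88.2, 115.6]
tcp_rot: [2.793, -0.0, 1.628]
contact_force: [0.7, -0.1, -0.3]
grip_width: 42.4
finger_force: 0.0
t 10.3 tcp [467.6 -88.2 115.6] tipface [ -66.4 -115.2   45.1] F [ 0.7 -0.1 -0.3] w 42.4 ff 0.0 roterr to face [-0.003 -0.005  0.009]
goal [480.8 -87.2  80.4] units [ 0.439  0.032 -1.173]
```

View pics/w3.png

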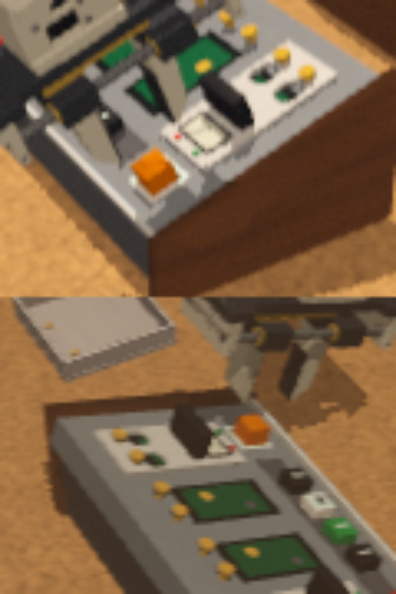

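The orange fuse now stands out at (155,172) in the crop. I descend with the jaws astride it and grip.

```bash
python3 -m pendant '[[[0.11,0.008,-0.3],[0,0,0],0],[[0.11,0.008,-0.3],[0,0,0],0],[[0.11,0.008,-0.3],[0,0,0],0],[[0.11,0.008,-0.27],[0,0,0],0],[[0,0,0],[0,0,0],0],[[0,0,0],[0,0,0],-1],[[0,0,0],[0,0,0],-1],[[0,0,0],[0,0,0],-1],[[0,0,0],[0,0,0],-1],[[0,0,0],[0,0,0],-1]]'
python3 -m pendant '[[[0,0,0],[0,0,0],-1],[[0,0,0],[0,0,0],-1],[[0,0,0],[0,0,0],-1],[[0,0,0],[0,0,0],-1],[[0,0,0],[0,0,0],-1],[[0,0,0],[0,0,0],-1],[[0,0,0],[0,0,0],-1],[[0,0,0],[0,0,0],-1],[[0,0,0],[0,0,0],-1],[[0,0,0],[0,0,0],-1]]'
python3 -c "
from h import *
st()"
```

```text
time: 11.23
tool_pos: [481.0, -87.4, 81.3]
tcp_rot: [2.792, 0.0, 1.628]
contact_force: [-1.5, -0.4, -0.4]
grip_width: 21.8
finger_force: 30.0
time: 12.07
tool_pos: [481.1, -87.4, 81.0]
tcp_rot: [2.792, 0.0, 1.628]
contact_force: [0.2, 0.2, 1.4]
grip_width: 21.6
finger_force: 30.0
t 12.1 tcp [481.1 -87.4  81. ] tipface [ -65.5 -115.2    8. ] F [0.2 0.2 1.4] w 21.6 ff 30.0 roterr to face [0.001 0.004 0.01 ]
```

```bash
python3 -m pendant '[[[-0.085,-0.005,0.235],[0,0,0],-1],[[-0.085,-0.005,0.235],[0,0,0],-1],[[-0.085,-0.005,0.235],[0,0,0],-1],[[-0.17,-0.01,0.47],[0,0,0],-1],[[-0.17,-0.01,0.47],[0,0,0],-1],[[-0.17,-0.01,0.47],[0,0,0],-1],[[0,0,0],[0,0,0],-1],[[0,0,0],[0,0,0],-1],[[0,0,0],[0,0,0],-1],[[0,0,0],[0,0,0],-1]]'
python3 -c "
from h import *
st()
cv2.imwrite('pics/w4.png',cv2.resize(bot.capture('side')[180:390,250:480],None,fx=2.5,fy=2.5))"
```

```text
time: 12.9
tool_pos: [457.7, -88.5, 143.8]
tcp_rot: [2.793, -0.001, 1.628]
contact_force: [-0.4, 0.7, -0.6]
grip_width: 22.0
finger_force: 30.0
t 12.9 tcp [457.7 -88.5 143.8] tipface [ -66.1 -114.9   74.9] F [-0.4  0.7 -0.6] w 22.0 ff 30.0 roterr to face [-0.004 -0.007  0.01 ]
```

View pics/w4.png

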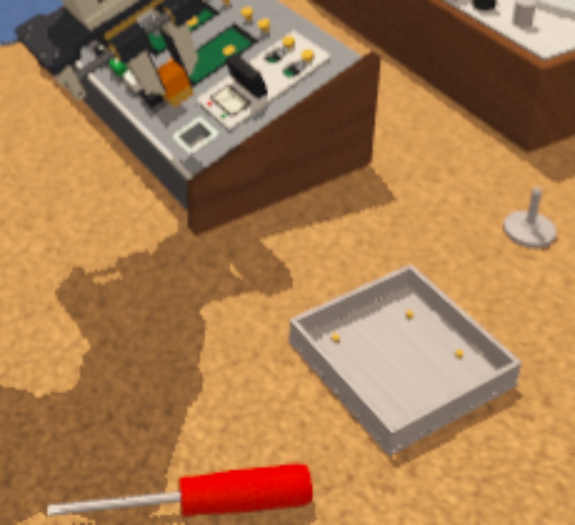

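The fuse is in the jaws at (173,80) and its well is empty. The tray rim corners are at (290,322), (409,267), (519,362) and (390,442), so the tray centre is unchanged at about (512,-360).

```bash
python3 -m pendant '[[[0.18,-0.9,0],[0,0,0],-1],[[0.18,-0.9,0],[0,0,0],-1],[[0.18,-0.9,0],[0,0,0],-1],[[0.18,-0.9,0],[0,0,0],-1],[[0.18,-0.9,0],[-0.056,0.968,0],-1],[[0.18,-0.9,0],[-0.056,0.968,0],-1],[[0.18,-0.9,0],[-0.056,0.968,0],-1],[[0.18,-0.9,0],[0,0,0],-1],[[0.18,-0.9,0],[0,0,0],-1],[[0,-0.2,0],[0,0,0],-1]]'
python3 -m pendant '[[[0,0,0],[0,0,0],-1],[[0,0,0],[0,0,0],-1],[[0,0,0],[0,0,0],-1],[[0,0,0],[0,0,0],-1],[[0,0,-0.3],[0,0,0],-1],[[0,0,-0.3],[0,0,0],-1],[[0,0,-0.3],[0,0,0],-1],[[0,0,-0.3],[0,0,0],-1],[[0,0,-0.3],[0,0,0],-1],[[0,0,0],[0,0,0],-1]]'
python3 -c "
from h import *
st();s=bot.camera_params('side');c=ray(s,[(366,308.8),(413.6,286.8),(457.6,324.8),(406,356.8)],24).mean(0);print(c)
go((c[0],c[1],46),'w')
cv2.imwrite('pics/w5.png',cv2.resize(bot.capture('side')[230:400,320:500],None,fx=2,fy=2))"
```

```text
time: 13.78
tool_pos: [507.4, -341.2, 142.7]
tcp_rot: [-3.142, 0.001, 1.627]
contact_force: [-1.2, 0.4, 0.9]
grip_width: 21.3
finger_force: 30.0
time: 14.62
tool_pos: [505.5, -336.8, 96.7]
tcp_rot: [-3.139, -0.003, 1.628]
contact_force: [-0.4, -0.6, -0.8]
grip_width: 21.7
finger_force: 30.0
t 14.6 tcp [ 505.5 -336.8   96.7] tipface [ -56.7 -365.5   20.4] F [-0.4 -0.6 -0.8] w 21.7 ff 30.0 roterr to face [ 0.147 -2.929  0.006]
[ 517.18081549 -353.40546516   24.        ]
goal [ 517.2 -353.4   46. ] units [ 0.389 -0.553 -1.691]
```

View pics/w5.png

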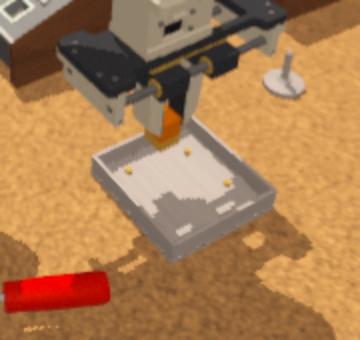

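The fuse is held at (163,130) over the tray's inner side. I move to its centre, lower and release.

```bash
python3 -m pendant '[[[0.13,-0.18,0],[0,0,0],-1],[[0.13,-0.18,0],[0,0,0],-1],[[0.13,-0.18,0],[0,0,0],-1],[[0,0,-0.3],[0,0,0],-1],[[0,0,-0.3],[0,0,0],-1],[[0,0,-0.3],[0,0,0],-1],[[0,0,-0.3],[0,0,0],-1],[[0,0,-0.25],[0,0,0],-1],[[0,0,-0.22],[0,0,0],-1],[[0,0,0],[0,0,0],-1]]'
python3 -c "
from h import *
st()"
```

```text
time: 15.5
tool_pos: [517.5, -353.1, 47.4]
tcp_rot: [-3.14, -0.002, 1.628]
contact_force: [0.3, 0.5, -0.7]
grip_width: 21.6
finger_force: 30.0
t 15.5 tcp [ 517.5 -353.1   47.4] tipface [ -63.3 -382.5  -29.8] F [ 0.3  0.5 -0.7] w 21.6 ff 30.0 roterr to face [ 0.153 -2.922  0.006]
```

```bash
python3 -m pendant '[[[0,0,-0.05],[0,0,0],-1],[[0,0,-0.03],[0,0,0],-1],[[0,0,0],[0,0,0],-1],[[0,0,0],[0,0,0],-1],[[0,0,0],[0,0,0],-0.3],[[0,0,0],[0,0,0],-0.3],[[0,0,0],[0,0,0],-0.3],[[0,0,0],[0,0,0],-0.3],[[0,0,0],[0,0,0],-0.3],[[0,0,0],[0,0,0],-0.3]]'
python3 -m pendant '[[[0,0,0.3],[0,0,0],-0.3],[[0,0,0.5],[0,0,0],-0.3],[[0,0,0.8],[0,0,0],-0.3],[[0,0,0.8],[0,0,0],-0.3],[[0,0,0.8],[0,0,0],-0.3],[[0,0,0],[0,0,0],-0.3],[[0,0,0],[0.056,-0.968,0],-0.3],[[0,0,0],[0.056,-0.968,0],-0.3],[[0,0,0],[0.056,-0.968,0],-0.3],[[0,0,0],[0,0,0],-0.3]]'
python3 -c "
from h import *
st();go((5,-108,60));s=bot.camera_params('side')
cv2.imwrite('pics/w6.png',cv2.resize(np.hstack([bot.capture('side')[230:400,320:500],bot.capture('scene')[160:330,245:460]]),None,fx=2,fy=2))"
```

```text
time: 16.33
tool_pos: [518.3, -353.9, 47.0]
tcp_rot: [3.141, 0.0, 1.628]
contact_force: [-0.7, 0.2, -0.1]
grip_width: 31.8
finger_force: 0.0
time: 17.17
tool_pos: [515.3, -353.0, 141.8]
tcp_rot: [2.79, -0.003, 1.625]
contact_force: [0.2, -0.2, -0.3]
grip_width: 32.3
finger_force: 0.0
t 17.2 tcp [ 515.3 -353.   141.8] tipface [ -27.1 -382.3   58.7] F [ 0.2 -0.2 -0.3] w 32.3 ff 0.0 roterr to face [-0.029  0.017  0.031]
goal [529.1 -77.4 154. ] units [0.46  9.185 0.407]
```

View pics/w6.png

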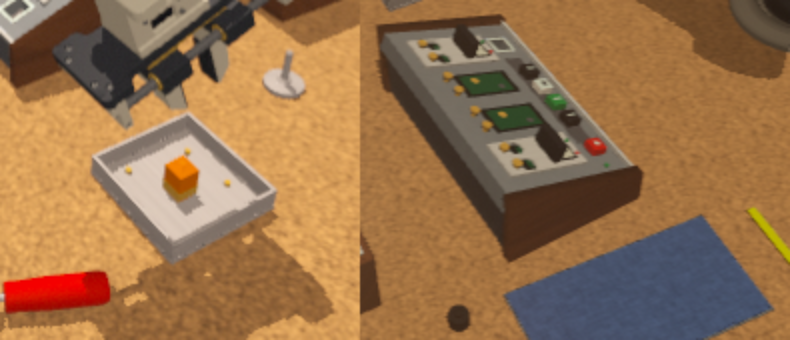

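The fuse stands in the tray at (182,178). Plates remain at places 1 and 4, and the mat is free. Next is plate 4.

```bash
python3 -m pendant '[[[0.04,0.6,0.2],[0,0,0],-0.3],[[0.04,0.7,0.2],[0,0,0],-0.3],[[0.04,0.75,0],[0,0,0],-0.3],[[0.04,0.75,0],[0,0,0],-0.3],[[0.04,0.75,0],[0,0,0],-0.3],[[0.04,0.75,0],[0,0,0],-0.3],[[0.04,0.75,0],[0,0,0],-0.3],[[0.04,0.75,0],[0,0,0],-0.3],[[0.04,0.75,0],[0,0,0],-0.3],[[0.04,0.75,0],[0,0,0],-0.3]]'
python3 -m pendant '[[[0.03,0.6,0],[0,0,0],-0.3],[[0.03,0.6,0],[0,0,0],-0.3],[[0,0.6,0],[0,0,0],-0.3],[[0,0,0],[0,0,0],-0.3],[[0,0,0],[0,0,0],-0.3],[[0,0,0],[0,0,0],-0.3],[[0,0,0],[0,0,0],-0.3],[[0,0,0],[0,0,0],-0.3],[[0,0,0],[0,0,0],-0.3],[[0,0,0],[0,0,0],-0.3]]'
python3 -c "
from h import *
st();go((5,-108,9))
w=bot.camera_params('wrist');im=bot.capture('wrist');np.save('w7.npy',w['camera_from_world'])
print(proj(w,face(np.load('q.npy'),[(5,-108,32),(64,-93,11),(64,-123,11),(64,-51,11),(64,-21,11)])).round(0).tolist())
cv2.imwrite('pics/w7.png',im)"
```

```text
time: 18.1
tool_pos: [531.7, -133.7, 155.7]
tcp_rot: [2.793, 0.002, 1.629]
contact_force: [-0.3, -0.4, -0.1]
grip_width: 32.3
finger_force: 0.0
time: 18.93
tool_pos: [532.1, -81.5, 154.9]
tcp_rot: [2.792, 0.0, 1.627]
contact_force: [-0.3, -0.7, -0.1]
grip_width: 32.2
finger_force: 0.0
t 18.9 tcp [532.1 -81.5 154.9] tipface [   7.9 -112.3   59.9] F [-0.3 -0.7 -0.1] w 32.2 ff 0.0 roterr to face [0.001 0.001 0.017]
goal [546.5 -76.4 106.1] units [ 0.48   0.17  -1.626]
[[312.0, 228.0], [398.0, 196.0], [395.0, 236.0], [403.0, 134.0], [406.0, 85.0]]
```

View pics/w7.png

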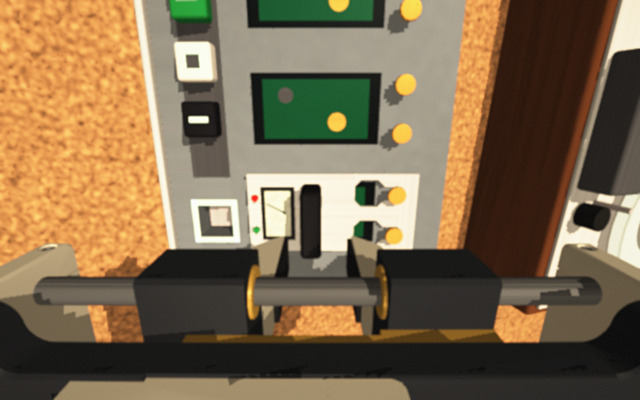

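Predictions agree with the picture to within a few pixels: bar predicted (312,228) and seen about (310,222), studs at (395,236) and (403,134). I descend and grip.

```bash
python3 -m pendant '[[[0.096,0.034,-0.325],[0,0,0],-0.3],[[0.096,0.034,-0.325],[0,0,0],-0.3],[[0.096,0.034,-0.325],[0,0,0],-0.3],[[0.096,0.034,-0.325],[0,0,0],-0.3],[[0.096,0.034,-0.325],[0,0,0],-0.3],[[0,0,0],[0,0,0],-0.3],[[0,0,0],[0,0,0],-0.3],[[0,0,0],[0,0,0],-1],[[0,0,0],[0,0,0],-1],[[0,0,0],[0,0,0],-1]]'
python3 -c "
from h import *
st()"
python3 -m pendant '[[[0,0,0],[0,0,0],-1],[[0,0,0],[0,0,0],-1],[[0,0,0],[0,0,0],-1],[[0,0,0],[0,0,0],-1],[[0,0,0],[0,0,0],-1],[[0,0,0],[0,0,0],-1],[[0,0,0],[0,0,0],-1],[[0,0,0],[0,0,0],-1],[[0,0,0],[0,0,0],-1],[[0,0,0],[0,0,0],-1]]'
python3 -c "
from h import *
st()"
```

```text
time: 19.82
tool_pos: [546.7, -75.9, 106.7]
tcp_rot: [2.791, 0.0, 1.628]
contact_force: [-1.5, 0.0, 0.4]
grip_width: 16.4
finger_force: 0.6
t 19.8 tcp [546.7 -75.9 106.7] tipface [   5.4 -107.5    9.5] F [-1.5  0.   0.4] w 16.4 ff 0.6 roterr to face [0.003 0.009 0.01 ]
time: 20.65
tool_pos: [546.5, -75.8, 106.6]
tcp_rot: [2.792, 0.0, 1.628]
contact_force: [-3.6, -0.1, 5.8]
grip_width: 13.8
finger_force: 30.0
t 20.6 tcp [546.5 -75.8 106.6] tipface [   5.2 -107.4    9.5] F [-3.6 -0.1  5.8] w 13.8 ff 30.0 roterr to face [0.002 0.006 0.009]
```

```bash
python3 -m pendant '[[[-0.017,-0.001,0.047],[0,0,0],-1],[[0,0,0],[0,0,0],-1],[[0,0,0],[0,0,0],-1],[[0.113,0.0065,0.041],[0,0,0],-1],[[0.113,0.0065,0.041],[0,0,0],-1],[[0.113,0.0065,0.041],[0,0,0],-1],[[0.113,0.0065,0.041],[0,0,0],-1],[[0.113,0.0065,0.041],[0,0,0],-1],[[0,0,0],[0,0,0],-1],[[0,0,0],[0,0,0],-1]]'
python3 -c "
from h import *
st()
for i in range(4): bot.capture('side')
st()"
```

```text
time: 21.48
tool_pos: [563.1, -74.8, 113.8]
tcp_rot: [2.792, 0.0, 1.628]
contact_force: [-0.6, -0.7, -0.9]
grip_width: 13.9
finger_force: 30.0
t 21.5 tcp [563.1 -74.8 113.8] tipface [  23.3 -107.4   10.5] F [-0.6 -0.7 -0.9] w 13.9 ff 30.0 roterr to face [0.    0.002 0.008]
t 21.7 tcp [562.7 -74.8 113.6] tipface [  22.9 -107.4   10.5] F [ 0.6 -0.  -1.7] w 13.6 ff 30.0 roterr to face [-0.001 -0.001  0.01 ]
```

```bash
python3 -m pendant '[[[-0.034,-0.002,0.094],[0,0,0],-1],[[-0.034,-0.002,0.094],[0,0,0],-1],[[-0.034,-0.002,0.094],[0,0,0],-1],[[0,0,0],[0,0,0],-1],[[0,0,0],[0,0,0],-1],[[0,0,0],[0,0,0],-1],[[0,0,0],[0,0,0],-1],[[0,0,0],[0,0,0],-1],[[0,0,0],[0,0,0],-1],[[0,0,0],[0,0,0],-1]]'
python3 -c "
from h import *
st()"
```

```text
time: 22.52
tool_pos: [559.8, -75.0, 122.1]
tcp_rot: [2.792, -0.0, 1.628]
contact_force: [0.1, 0.9, -1.2]
grip_width: 13.9
finger_force: 30.0
t 22.5 tcp [559.8 -75.  122.1] tipface [  23.1 -107.4   19.4] F [ 0.1  0.9 -1.2] w 13.9 ff 30.0 roterr to face [-0.001  0.001  0.01 ]
```

```bash
python3 -m pendant '[[[-0.1,-0.006,0.28],[0,0,0],-1],[[-0.15,-0.01,0.4],[0,0,0],-1],[[-0.15,-0.01,0.4],[0,0,0],-1],[[-0.15,-0.01,0.4],[0,0,0],-1],[[-0.15,-0.01,0.4],[0,0,0],-1],[[0,0,0.5],[0,0,0],-1],[[0,0,0.5],[0,0,0],-1],[[0,0,0],[0,0,0],-1],[[0,0,0],[0,0,0],-1],[[0,0,0],[0,0,0],-1]]'
python3 -c "
from h import *
st();c=bot.camera_params('scene')
U=[(317.5,308),(416.5,269),(451,313.5),(350.5,354.5)]
def m(q,P): return np.c_[np.array(P)@R.from_euler('z',q[2]).as_matrix()[:2,:2].T+q[:2],np.full(len(P),5.)]
C=[(140,-75),(-140,-75),(-140,75),(140,75)]
f=lambda q:(proj(c,m(q,C))-U).ravel()
r=least_squares(f,[520,338,0]);print('mat',r.x,r.fun.round(1))
print(m(r.x,[(-67,0),(67,0)]))
im=bot.capture('scene');cv2.imwrite('pics/w8.png',cv2.resize(im[170:370,240:500],None,fx=3,fy=3))"
```

```text
time: 23.35
tool_pos: [538.3, -76.2, 208.0]
tcp_rot: [2.793, -0.0, 1.628]
contact_force: [-0.6, -0.1, -0.8]
grip_width: 13.8
finger_force: 30.0
t 23.4 tcp [538.3 -76.2 208. ] tipface [  32.2 -107.4  107.5] F [-0.6 -0.1 -0.8] w 13.8 ff 30.0 roterr to face [-0.002 -0.006  0.009]
mat [ 5.17528800e+02  3.35326927e+02 -4.37876489e-02] [ 1.2 -2.2  0.4 -2.5  1.1 -1.  -2.5  4.5]
[[450.59302135 338.25976209   5.        ]
 [584.46457887 332.394092     5.        ]]
```

View pics/w8.png

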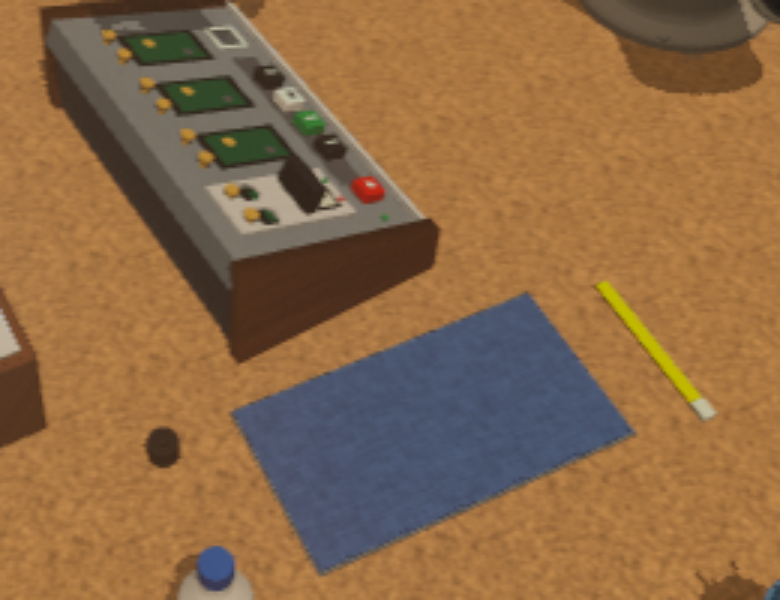

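The plate is off. The mat corners in this crop are (233,411), (527,294), (634,433) and (321,573), so my earlier fourth corner was wrong. I refit while moving.

```bash
python3 -m pendant '[[[0,0,0.3],[-0.056,0.968,0],-1],[[0,0,0.2],[-0.056,0.968,0],-1],[[0,0,0],[-0.056,0.968,0],-1],[[0,0,0],[0,0,-0.84],-1],[[0,0.3,0],[0,0,0],-1],[[-0.1,0.6,0],[0,0,0],-1],[[-0.17,0.65,0],[0,0,0],-1],[[-0.17,0.65,0],[0,0,0],-1],[[-0.17,0.65,0],[0,0,0],-1],[[-0.17,0.65,0],[0,0,0],-1]]'
python3 -m pendant '[[[-0.17,0.65,0],[0,0,0],-1],[[-0.17,0.65,0],[0,0,0],-1],[[-0.17,0.65,0],[0,0,0],-1],[[-0.17,0.65,0],[0,0,0],-1],[[-0.17,0.65,0],[0,0,0],-1],[[-0.17,0.65,0],[0,0,0],-1],[[-0.17,0.65,0],[0,0,0],-1],[[-0.17,0.65,0],[0,0,0],-1],[[-0.17,0.65,0],[0,0,0],-1],[[-0.17,0.65,0],[0,0,0],-1]]'
cat > mat.py <<'E'
from h import *
st();c=bot.camera_params('scene')
U=[(317.7,307),(415.7,268),(451.3,314.3),(347,361)]
def m(q,P): return np.c_[np.array(P)@R.from_euler('z',q[2]).as_matrix()[:2,:2].T+q[:2],np.full(len(P),5.)]
C=[(140,-75),(-140,-75),(-140,75),(140,75)]
f=lambda q:(proj(c,m(q,C))-U).ravel()
r=least_squares(f,[520,338,0]);print('mat',r.x,r.fun.round(1));np.save('mat.npy',r.x)
yaw=bot.get_obs()["tcp_rot"][2]-np.pi/2;d=15*np.array([np.cos(yaw),np.sin(yaw),0])
print("plate yaw - mat yaw",yaw-r.x[2])
for X in(-67,67):go(np.r_[m(r.x,[(X,0)])[0][:2],33]-d,'w')
E
python3 mat.py
```

```text
time: 24.23
tool_pos: [514.2, 30.1, 222.8]
tcp_rot: [-3.141, -0.0, 1.53]
contact_force: [0.4, 0.1, -1.6]
grip_width: 13.8
finger_force: 30.0
time: 25.07
tool_pos: [462.9, 224.7, 222.9]
tcp_rot: [-3.141, -0.0, 1.53]
contact_force: [0.9, 0.2, -1.2]
grip_width: 13.9
finger_force: 30.0
t 25.1 tcp [462.9 224.7 222.9] tipface [-22.8 197.5 142.3] F [ 0.9  0.2 -1.2] w 13.9 ff 30.0 roterr to face [ 0.024 -2.916  0.817]
mat [ 5.22122381e+02  3.38007554e+02 -4.36233904e-02] [-0.1  0.4  0.4 -0.1  0.  -0.2 -0.2 -0.1]
plate yaw - mat yaw 0.0027402661145435672
goal [440.2 341.5  33. ] units [-0.758  3.893 -6.329]
goal [574.1 335.7  33. ] units [ 3.704  3.698 -6.329]
```

```bash
python3 -m pendant '[[[-0.126,0.65,0],[0,0,0],-1],[[-0.126,0.65,0],[0,0,0],-1],[[-0.126,0.65,0],[0,0,0],-1],[[-0.126,0.65,0],[0,0,0],-1],[[-0.126,0.65,0],[0,0,0],-1],[[-0.126,0.6,-0.3],[0,0,0],-1],[[0,0,-0.6],[0,0,0],-1],[[0,0,-0.6],[0,0,0],-1],[[0,0,-0.6],[0,0,0],-1],[[0,0,-0.6],[0,0,0],-1]]'
python3 -m pendant '[[[0,0,-0.6],[0,0,0],-1],[[0,0,-0.6],[0,0,0],-1],[[0,0,-0.6],[0,0,0],-1],[[0,0,-0.5],[0,0,0],-1],[[0,0,-0.3],[0,0,0],-1],[[0,0,-0.3],[0,0,0],-1],[[0,0,0],[0,0,0],-1],[[0,0,0],[0,0,0],-1],[[0,0,0],[0,0,0],-1],[[0,0,0],[0,0,0],-1]]'
python3 mat.py
```

```text
time: 25.9
tool_pos: [440.4, 339.2, 141.1]
tcp_rot: [-3.141, 0.0, 1.53]
contact_force: [0.7, 0.5, -1.7]
grip_width: 13.9
finger_force: 30.0
time: 26.73
tool_pos: [442.3, 339.4, 56.5]
tcp_rot: [3.14, -0.001, 1.527]
contact_force: [-0.2, -0.3, -1.3]
grip_width: 13.8
finger_force: 30.0
t 26.7 tcp [442.3 339.4  56.5] tipface [-92.8 313.2  -9.3] F [-0.2 -0.3 -1.3] w 13.8 ff 30.0 roterr to face [ 0.015 -2.895  0.838]
mat [ 5.22122381e+02  3.38007554e+02 -4.36233904e-02] [-0.1  0.4  0.4 -0.1  0.  -0.2 -0.2 -0.1]
plate yaw - mat yaw 0.00011132268349065694
goal [440.2 341.6  33. ] units [-0.069  0.072 -0.784]
goal [574.1 335.7  33. ] units [ 4.394 -0.123 -0.784]
```

```bash
python3 -m pendant '[[[-0.03,0.03,-0.2],[0,0,0],-1],[[-0.03,0.03,-0.2],[0,0,0],-1],[[0,0,-0.2],[0,0,0],-1],[[0,0,-0.1],[0,0,0],-1],[[0,0,-0.05],[0,0,0],-1],[[0,0,-0.03],[0,0,0],-1],[[0,0,0],[0,0,0],-1],[[0,0,0],[0,0,0],-1],[[0,0,0],[0,0,0],-1],[[0,0,0],[0,0,0],-1]]'
python3 -c "
from h import *
st()"
```

```text
time: 27.57
tool_pos: [440.1, 341.0, 32.4]
tcp_rot: [3.141, 0.0, 1.527]
contact_force: [-0.2, -0.2, -1.7]
grip_width: 13.8
finger_force: 30.0
t 27.6 tcp [440.1 341.   32.4] tipface [-102.9  314.8  -31.2] F [-0.2 -0.2 -1.7] w 13.8 ff 30.0 roterr to face [ 0.021 -2.905  0.841]
```

```bash
python3 -m pendant '[[[0,0,-0.04],[0,0,0],-1],[[0,0,0],[0,0,0],-1],[[0,0,0],[0,0,0],-1],[[0,0,0],[0,0,0],-1],[[0,0,0],[0,0,0],-1],[[0,0,0],[0,0,0],-1],[[0,0,0],[0,0,0],-1],[[0,0,0],[0,0,0],-1],[[0,0,0],[0,0,0],-1],[[0,0,0],[0,0,0],-1]]'
python3 -c "
from h import *
st()"
```

```text
time: 28.4
tool_pos: [440.0, 340.9, 31.0]
tcp_rot: [3.141, 0.0, 1.527]
contact_force: [-0.3, 0.7, -0.5]
grip_width: 13.9
finger_force: 30.0
t 28.4 tcp [440.  340.9  31. ] tipface [-103.6  314.8  -32.5] F [-0.3  0.7 -0.5] w 13.9 ff 30.0 roterr to face [ 0.023 -2.908  0.841]
```

```bash
python3 -m pendant '[[[0,0,-0.02],[0,0,0],-1],[[0,0,0],[0,0,0],-1],[[0,0,0],[0,0,0],-0.3],[[0,0,0],[0,0,0],-0.3],[[0,0,0],[0,0,0],-0.3],[[0,0,0],[0,0,0],-0.3],[[0,0,0],[0,0,0],-0.3],[[0,0,0],[0,0,0],-0.3],[[0,0,0.2],[0,0,0],-0.3],[[0,0,0.4],[0,0,0],-0.3]]'
python3 -m pendant '[[[0,0,0.6],[0,0,0],-0.3],[[0,0,0.6],[0,0,0],-0.3],[[0,0,0.6],[0,0,0],-0.3],[[0,0,0.6],[0,0,0],-0.3],[[0,0,0.6],[0,0,0.84],-0.3],[[0,0,0.6],[0.056,-0.968,0],-0.3],[[0,0,0],[0.056,-0.968,0],-0.3],[[0,0,0],[0.056,-0.968,0],-0.3],[[0,0,0],[0,0,0],-0.3],[[0,0,0],[0,0,0],-0.3]]'
python3 -c "
from h import *
st();go((5,108,60))
cv2.imwrite('pics/w9.png',cv2.resize(bot.capture('scene')[170:370,240:500],None,fx=3,fy=3))"
```

```text
time: 29.23
tool_pos: [439.2, 340.4, 47.6]
tcp_rot: [-3.139, 0.002, 1.527]
contact_force: [0.7, -0.2, -0.1]
grip_width: 32.6
finger_force: 0.0
time: 30.07
tool_pos: [438.7, 340.9, 156.7]
tcp_rot: [2.795, 0.001, 1.63]
contact_force: [-0.5, 0.6, -0.7]
grip_width: 32.1
finger_force: 0.0
t 30.1 tcp [438.7 340.9 156.7] tipface [-56.1 314.9  85. ] F [-0.5  0.6 -0.7] w 32.1 ff 0.0 roterr to face [ 0.009 -0.02  -0.005]
goal [516.5 138.2 154. ] units [ 2.594 -6.756 -0.088]
```

View pics/w9.png

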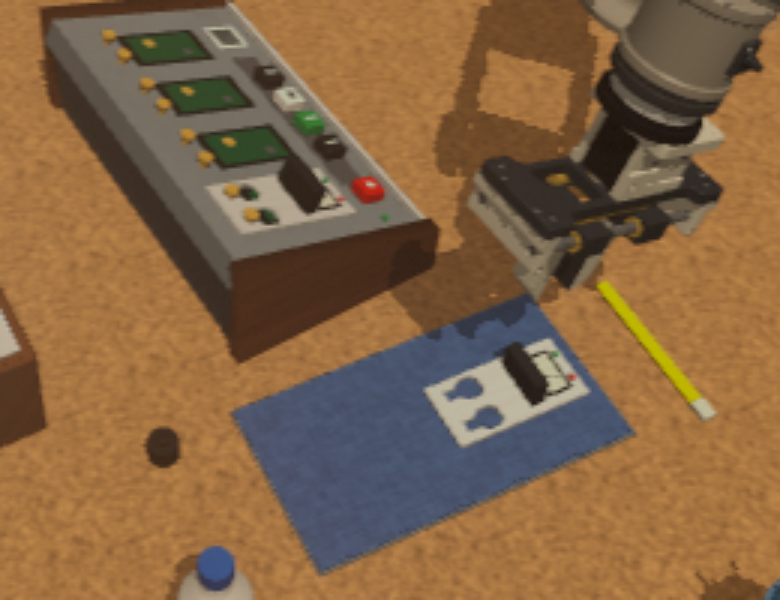

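Plate 4 lies flat on the near half of the mat at (507,390). Now plate 1.

```bash
python3 -m pendant '[[[0.26,-0.67,0],[0,0,0],-0.3],[[0.26,-0.67,0],[0,0,0],-0.3],[[0.26,-0.67,0],[0,0,0],-0.3],[[0.26,-0.67,0],[0,0,0],-0.3],[[0.26,-0.67,0],[0,0,0],-0.3],[[0.26,-0.67,0],[0,0,0],-0.3],[[0.26,-0.67,0],[0,0,0],-0.3],[[0.26,-0.67,0],[0,0,0],-0.3],[[0.26,-0.67,0],[0,0,0],-0.3],[[0.26,-0.67,-0.08],[0,0,0],-0.3]]'
python3 -m pendant '[[[0,0,0],[0,0,0],-0.3],[[0,0,0],[0,0,0],-0.3],[[0,0,0],[0,0,0],-0.3],[[0,0,0],[0,0,0],-0.3],[[0,0,0],[0,0,0],-0.3],[[0,0,0],[0,0,0],-0.3],[[0,0,0],[0,0,0],-0.3],[[0,0,0],[0,0,0],-0.3],[[0,0,0],[0,0,0],-0.3],[[0,0,0],[0,0,0],-0.3]]'
python3 -c "
from h import *
st();go((5,108,9))"
```

```text
time: 30.95
tool_pos: [520.3, 138.5, 154.9]
tcp_rot: [2.792, -0.001, 1.627]
contact_force: [0.2, -0.1, 0.1]
grip_width: 32.2
finger_force: 0.0
time: 31.78
tool_pos: [517.9, 140.1, 154.1]
tcp_rot: [2.792, -0.0, 1.628]
contact_force: [-0.2, 0.4, 0.3]
grip_width: 32.0
finger_force: 0.0
t 31.8 tcp [517.9 140.1 154.1] tipface [  6.4 109.7  59.5] F [-0.2  0.4  0.3] w 32.0 ff 0.0 roterr to face [-0.     0.002  0.007]
goal [533.9 139.2 106.1] units [ 0.533 -0.027 -1.598]
```

```bash
python3 -m pendant '[[[0.107,-0.005,-0.32],[0,0,0],-0.3],[[0.107,-0.005,-0.32],[0,0,0],-0.3],[[0.107,-0.005,-0.32],[0,0,0],-0.3],[[0.107,-0.005,-0.32],[0,0,0],-0.3],[[0.105,-0.005,-0.315],[0,0,0],-0.3],[[0,0,0],[0,0,0],-0.3],[[0,0,0],[0,0,0],-0.3],[[0,0,0],[0,0,0],-1],[[0,0,0],[0,0,0],-1],[[0,0,0],[0,0,0],-1]]'
python3 -m pendant '[[[0,0,0],[0,0,0],-1],[[0,0,0],[0,0,0],-1],[[0,0,0],[0,0,0],-1],[[0,0,0],[0,0,0],-1],[[0,0,0],[0,0,0],-1],[[0,0,0],[0,0,0],-1],[[0,0,0],[0,0,0],-1],[[0,0,0],[0,0,0],-1],[[0,0,0],[0,0,0],-1],[[0,0,0],[0,0,0],-1]]'
python3 -c "
from h import *
st()"
python3 -m pendant '[[[-0.017,-0.001,0.047],[0,0,0],-1],[[0,0,0],[0,0,0],-1],[[0,0,0],[0,0,0],-1],[[0.113,0.0065,0.041],[0,0,0],-1],[[0.113,0.0065,0.041],[0,0,0],-1],[[0.113,0.0065,0.041],[0,0,0],-1],[[0.113,0.0065,0.041],[0,0,0],-1],[[0.113,0.0065,0.041],[0,0,0],-1],[[0,0,0],[0,0,0],-1],[[0,0,0],[0,0,0],-1]]'
python3 -c "
from h import *
st()"
```

```text
time: 32.62
tool_pos: [534.2, 139.2, 106.7]
tcp_rot: [2.791, -0.0, 1.628]
contact_force: [-1.7, -1.3, -0.1]
grip_width: 16.9
finger_force: 1.3
time: 33.45
tool_pos: [533.9, 139.2, 106.6]
tcp_rot: [2.792, -0.0, 1.628]
contact_force: [-3.4, -0.6, 5.8]
grip_width: 13.8
finger_force: 30.0
t 33.5 tcp [533.9 139.2 106.6] tipface [  5.2 108.    9.5] F [-3.4 -0.6  5.8] w 13.8 ff 30.0 roterr to face [-0.001  0.006  0.009]
time: 34.28
tool_pos: [550.6, 140.1, 113.8]
tcp_rot: [2.792, -0.0, 1.628]
contact_force: [-0.8, -0.3, -1.1]
grip_width: 13.9
finger_force: 30.0
t 34.3 tcp [550.6 140.1 113.8] tipface [ 23.3 107.9  10.5] F [-0.8 -0.3 -1.1] w 13.9 ff 30.0 roterr to face [-0.     0.003  0.011]
```

The plate slid 18 mm, the same as before. I lift 9 mm, check the force, then lift further.

```bash
python3 -m pendant '[[[-0.034,-0.002,0.094],[0,0,0],-1],[[-0.034,-0.002,0.094],[0,0,0],-1],[[-0.034,-0.002,0.094],[0,0,0],-1],[[0,0,0],[0,0,0],-1],[[0,0,0],[0,0,0],-1],[[0,0,0],[0,0,0],-1],[[0,0,0],[0,0,0],-1],[[0,0,0],[0,0,0],-1],[[0,0,0],[0,0,0],-1],[[0,0,0],[0,0,0],-1]]'
python3 -m pendant '[[[-0.07,-0.004,0.19],[0,0,0],-1],[[-0.15,-0.01,0.4],[0,0,0],-1],[[-0.15,-0.01,0.4],[0,0,0],-1],[[-0.15,-0.01,0.4],[0,0,0],-1],[[-0.15,-0.01,0.4],[0,0,0],-1],[[0,0,0.5],[-0.056,0.968,0],-1],[[0,0,0.3],[-0.056,0.968,0],-1],[[0,0,0],[-0.056,0.968,0],-1],[[0,0,0],[0,0,-0.84],-1],[[0,0,0],[0,0,0],-1]]'
python3 mat.py
```

```text
time: 35.12
tool_pos: [547.3, 139.9, 122.1]
tcp_rot: [2.793, 0.0, 1.628]
contact_force: [-0.5, 0.7, -1.7]
grip_width: 13.9
finger_force: 30.0
time: 35.95
tool_pos: [528.6, 138.5, 197.6]
tcp_rot: [3.124, 0.001, 1.523]
contact_force: [-0.3, -0.3, -1.3]
grip_width: 14.1
finger_force: 30.0
t 36.0 tcp [528.6 138.5 197.6] tipface [ 25.7 107.5  97.7] F [-0.3 -0.3 -1.3] w 14.1 ff 30.0 roterr to face [ 0.019 -2.765  0.876]
mat [ 5.22122381e+02  3.38007554e+02 -4.36233904e-02] [-0.1  0.4  0.4 -0.1  0.  -0.2 -0.2 -0.1]
plate yaw - mat yaw -0.004249559873217422
goal [440.2 341.6  33. ] units [-2.945  6.773 -5.486]
goal [574.1 335.8  33. ] units [ 1.517  6.578 -5.486]
```

```bash
python3 -m pendant '[[[0.152,0.65,0],[0,0,0],-1],[[0.152,0.65,0],[0,0,0],-1],[[0.152,0.65,0],[0,0,0],-1],[[0.152,0.65,0],[0,0,0],-1],[[0.152,0.65,0],[0,0,0],-1],[[0.152,0.65,0],[0,0,0],-1],[[0.152,0.65,0],[0,0,0],-1],[[0.152,0.65,0],[0,0,0],-1],[[0.152,0.65,0],[0,0,0],-1],[[0.152,0.65,0],[0,0,0],-1]]'
python3 -m pendant '[[[0,0,-0.5],[0,0,0],-1],[[0,0,-0.6],[0,0,0],-1],[[0,0,-0.6],[0,0,0],-1],[[0,0,-0.6],[0,0,0],-1],[[0,0,-0.6],[0,0,0],-1],[[0,0,-0.6],[0,0,0],-1],[[0,0,-0.5],[0,0,0],-1],[[0,0,-0.4],[0,0,0],-1],[[0,0,0],[0,0,0],-1],[[0,0,0],[0,0,0],-1]]'
python3 mat.py
```

```text
time: 36.78
tool_pos: [572.6, 334.4, 197.7]
tcp_rot: [3.124, 0.001, 1.53]
contact_force: [0.9, 0.5, -2.2]
grip_width: 13.6
finger_force: 30.0
time: 37.62
tool_pos: [572.7, 333.4, 65.3]
tcp_rot: [3.126, 0.001, 1.528]
contact_force: [-0.2, 1.2, -1.4]
grip_width: 13.7
finger_force: 30.0
t 37.6 tcp [572.7 333.4  65.3] tipface [ 32.5 299.5 -45.5] F [-0.2  1.2 -1.4] w 13.7 ff 30.0 roterr to face [ 0.031 -2.776  0.835]
mat [ 5.22122381e+02  3.38007554e+02 -4.36233904e-02] [-0.1  0.4  0.4 -0.1  0.  -0.2 -0.2 -0.1]
plate yaw - mat yaw 0.000812845600341873
goal [440.2 341.6  33. ] units [-4.416  0.273 -1.077]
goal [574.1 335.7  33. ] units [ 0.047  0.078 -1.077]
```

```bash
python3 -m pendant '[[[0.047,0.07,-0.3],[0,0.13,0],-1],[[0,0,-0.3],[0,0,0],-1],[[0,0,-0.25],[0,0,0],-1],[[0,0,-0.15],[0,0,0],-1],[[0,0,-0.07],[0,0,0],-1],[[0,0,-0.03],[0,0,0],-1],[[0,0,0],[0,0,0],-1],[[0,0,0],[0,0,0],-1],[[0,0,0],[0,0,0],-1],[[0,0,0],[0,0,0],-1]]'
python3 mat.py|grep -v mat
python3 -c "
from h import *
cv2.imwrite('pics/w10.png',cv2.resize(bot.capture('scene')[170:370,240:500],None,fx=3,fy=3))"
```

```text
time: 38.45
tool_pos: [574.7, 335.7, 32.9]
tcp_rot: [3.14, 0.001, 1.527]
contact_force: [0.1, -0.2, -1.2]
grip_width: 13.9
finger_force: 30.0
t 38.5 tcp [574.7 335.7  32.9] tipface [ 23.2 301.7 -76.6] F [ 0.1 -0.2 -1.2] w 13.9 ff 30.0 roterr to face [ 0.029 -2.894  0.844]
goal [440.2 341.6  33. ] units [-4.484e+00  1.960e-01  3.000e-03]
goal [574.1 335.7  33. ] units [-0.022  0.001  0.003]
```

View pics/w10.png

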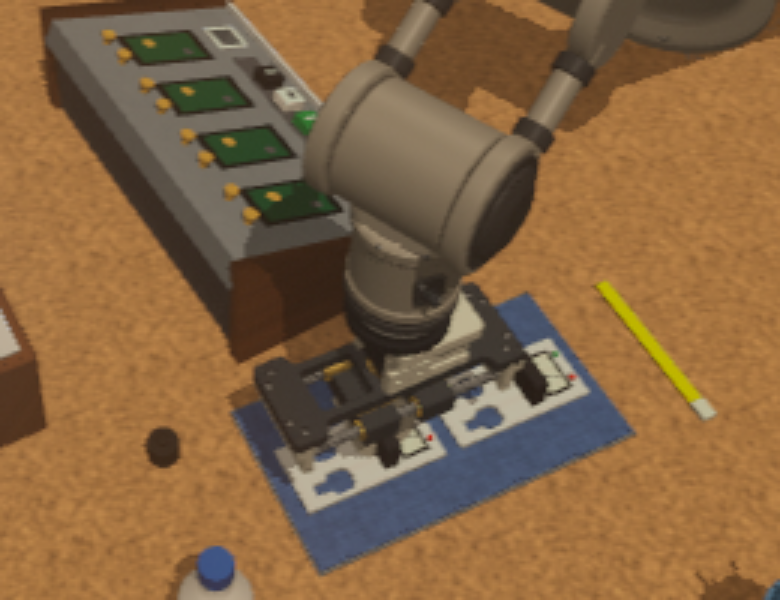

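Plate 1 hangs level over the far half, with a gap to plate 4 at (447,440). I lower it, release and lift away.

```bash
python3 -m pendant '[[[0,0,-0.05],[0,0,0],-1],[[0,0,-0.02],[0,0,0],-1],[[0,0,0],[0,0,0],-1],[[0,0,0],[0,0,0],-1],[[0,0,0],[0,0,0],-0.3],[[0,0,0],[0,0,0],-0.3],[[0,0,0],[0,0,0],-0.3],[[0,0,0],[0,0,0],-0.3],[[0,0,0],[0,0,0],-0.3],[[0,0,0],[0,0,0],-0.3]]'
python3 -m pendant '[[[0,0,0.2],[0,0,0],-0.3],[[0,0,0.4],[0,0,0],-0.3],[[0,0,0.6],[0,0,0],-0.3],[[0,0,0.6],[0,0,0],-0.3],[[0,0,0.6],[0,0,0],-0.3],[[0,0,0.7],[0,0,0],-0.3],[[0,0,0.7],[0,0,0],-0.3],[[0,0,0.7],[0,0,0],-0.3],[[0,-0.6,0.7],[0,0,0],-0.3],[[0,-0.7,0],[0,0,0],-0.3]]'
python3 -m pendant '[[[0,-0.7,0],[0,0,0],-0.3],[[0,-0.7,0],[0,0,0],-0.3],[[0,-0.7,0],[0,0,0],-0.3],[[0,-0.7,0],[0,0,0],-0.3],[[0,-0.7,0],[0,0,0],-0.3],[[0,-0.7,0],[0,0,0],-0.3],[[0,0,0],[0,0,0],-0.3],[[0,0,0],[0,0,0],-0.3],[[0,0,0],[0,0,0],-0.3],[[0,0,0],[0,0,0],-0.3]]'
python3 -c "
from h import *
a=bot.capture('scene')[150:370,240:500];b=bot.capture('side')[180:400,250:480]
cv2.imwrite('pics/w11.png',cv2.resize(np.hstack([a,b]),None,fx=1.6,fy=1.6))"
```

```text
time: 39.33
tool_pos: [574.5, 335.6, 30.3]
tcp_rot: [3.14, 0.002, 1.527]
contact_force: [-0.4, 0.7, -0.1]
grip_width: 32.1
finger_force: 0.0
time: 40.17
tool_pos: [576.2, 298.2, 192.8]
tcp_rot: [3.131, -0.003, 1.529]
contact_force: [0.7, 0.3, 0.5]
grip_width: 32.2
finger_force: 0.0
time: 41.0
tool_pos: [574.5, 171.6, 186.9]
tcp_rot: [3.14, 0.001, 1.528]
contact_force: [0.3, 1.0, -0.2]
grip_width: 32.4
finger_force: 0.0
```

View pics/w11.png

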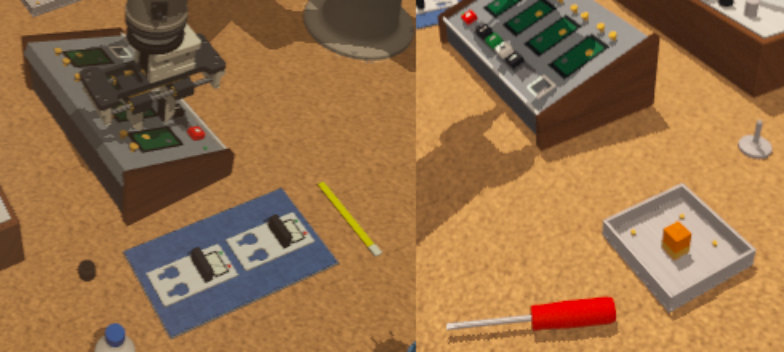

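Both plates lie flat on the mat at (190,275) and (270,240), the fuse is in the tray at (677,238), and the face is bare. Handing in.

```bash
python3 -c "
from plant import bot
print(bot.close_job())"
```

```text
the job is handed in; nothing more can be done
None
```

The job is handed in: I pressed the white stop key and then the red power key, put the fuse carrier in the tray, and laid plates 1 and 4 (the only two hanging) flat, face up and side by side on the mat.

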